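Index the specimen and set the test load

TASK

Turn the hardness tester's carousel by its ball handles until the square specimen is clicked in below the indenter, then turn the knob on the sloping console until the pointer lines up with the set mark. Do not touch the specimens, the pointer or the mark: they must stay in their places, and the other things on the bench must be left where they are.

Things in the scene. Friction and masses are not known exactly. Their poses are not given: they have to be found in the camera images.
- tester: White hardness tester, fixed. Origin: on the bench, on the carousel's vertical axis. Base 190 x 190 x 45 mm. 60 deg from its x towards its y axis stands a column (70 x 75 mm, 150 mm from the axis, 300 mm high); its head (75 mm wide, underside 170, top 250 mm above the bench) reaches over the carousel to 30 mm from the axis. Elsewhere the carousel is open from above.
- indenter_tip (a point): Point of the indenter hanging from the head: 55 mm from the carousel's axis, 120 mm above the bench. The working station is straight below it.
- carousel (a joint): Carousel's turn, rad, anticlockwise from above positive; 0 at the start, stops at +-3.4. A sprung detent clicks at every 60 deg (1.047), where a station stands below the indenter; passing from click to click takes up to 0.35 N m (about 4 N at a ball). Let go within 20 deg of a click it swings in by itself, to within 0.03 rad, and stays.
- carousel_hub (a point): Centre of the carousel's upper face, 63 mm above the bench; turns with it. Aluminium disc, diameter 160 mm, with six stations 60 deg apart on a 55 mm radius (four locating pins each), one specimen on each. A 34 mm boss, 10 mm high, in the middle.
- ball0 (a point): Centre of one of the carousel's three steel ball handles (diameter 24 mm), 105 mm from the axis, 90 mm above the bench, on an upright 8 mm stem rising from a radial 8 mm spoke 55 mm above the bench. At the start it lies at 150 deg in the tester's frame (anticlockwise from x), midway between two stations.
- ball1 (a point): Centre of one of the carousel's three steel ball handles (diameter 24 mm), 105 mm from the axis, 90 mm above the bench, on an upright 8 mm stem rising from a radial 8 mm spoke 55 mm above the bench. At the start it lies at 270 deg in the tester's frame (anticlockwise from x), midway between two stations.
- ball2 (a point): Centre of one of the carousel's three steel ball handles (diameter 24 mm), 105 mm from the axis, 90 mm above the bench, on an upright 8 mm stem rising from a radial 8 mm spoke 55 mm above the bench. At the start it lies at 30 deg in the tester's frame (anticlockwise from x), midway between two stations.
- spec_square: THE SPECIMEN TO TEST: square dark steel block 24 x 24 x 26 mm high, the only one with four sides; at the start on any station but the one below the indenter. It stands loosely (2 to 6 mm of play) between four 6 mm locating pins on the carousel. Origin: centre of its underside.
- spec_work: Round dark steel specimen, diameter 32, 22 mm high, below the indenter at the start. It stands loosely (2 to 6 mm of play) between four 6 mm locating pins on the carousel. Origin: centre of its underside.
- spec_low: Round dark steel specimen, diameter 32, 16 mm high. It stands loosely (2 to 6 mm of play) between four 6 mm locating pins on the carousel. Origin: centre of its underside.
- spec_high: Round dark steel specimen, diameter 32, 28 mm high. It stands loosely (2 to 6 mm of play) between four 6 mm locating pins on the carousel. Origin: centre of its underside.
- spec_slim: Round dark steel specimen, diameter 29, 24 mm high. It stands loosely (2 to 6 mm of play) between four 6 mm locating pins on the carousel. Origin: centre of its underside.
- spec_hex: Six-sided dark steel specimen, 33 mm over the corners, 24 mm high. It stands loosely (2 to 6 mm of play) between four 6 mm locating pins on the carousel. Origin: centre of its underside.
- console: White load console, fixed, beside the tester (either may be on the left). Origin: on the bench. Footprint x -85 to 93, y +-90 mm. Its panel faces its -x side (the robot) and slopes 25 deg: from 75 mm high at x -85 to 130 mm high at x 33 mm; behind it a flat ridge, 130 mm high, carries the scale.
- knob (a joint): Turn of the load knob, rad, grows clockwise as seen from above its panel; range 0 to 4.0, starts between 0 and 0.8; friction 0.08 N m, stays where left. Each rad clockwise moves the pointer 16 mm towards the console's -y side (right, as seen from the robot).
- knob_grip (a point): On the knob's axis, 37 mm off the panel. The knob is a bar 42 x 14 mm, 32 mm tall (7 mm beyond this point, 25 mm below it) on a 44 mm disc over a 68 mm foot (together 14 mm high). This frame turns with the knob: x along the bar, z out of the panel (25 deg from vertical, leaning to the console's -x).
- pointer_tip (a point): Top of the pointer: thin dark upright blade, 3 mm wide, 20 mm tall, on a 10 mm black foot on the console's ridge, 61 mm +x of the console's origin; slides along the console's y, driven by the knob; starts 17 to 30 mm on the +y side of the middle.
- mark_tip (a point): Top of the set mark: equal blade, 3 mm wide, 20 mm tall, on a 16 mm aluminium foot, 14 mm behind the pointer (console +x), at the same height; stays put, 12 to 47 mm to the console's -y side of the pointer's start. Frame parallel to the console's: pointer and mark are lined up when level in y.
- bottle: White bottle, diameter 48, 140 mm high, about 0.2 m to the tester's -y side. Bystander on the bench, loose; leave it alone.
- jar: Amber jar, diameter 54, 110 mm high, about 0.16 m to the console's -y side. Bystander on the bench, loose; leave it alone.
- beaker: Clear beaker, diameter 64, 85 mm high, behind the console. Bystander on the bench, loose; leave it alone.
- dish: White dish, diameter 90, 14 mm high, between robot and instruments. Bystander on the bench, loose; leave it alone.
- wrench: Steel wrench, 130 mm, lying flat beyond the tester. Bystander on the bench, loose; leave it alone.
- tweezers: Steel tweezers, 100 mm, lying flat just behind the console. Bystander on the bench, loose; leave it alone.
Things that resemble listed ones, but are neither listed nor needed, are in the scene too. Leave any orange or turquoise look-alike of the spec_slim alone.

How it is judged:
On the way, in this order (a step that is already met when the one before it is completed fails the run):
1. the square specimen is clicked in below the indenter (horizontal distance between spec_square and indenter_tip below 0.011 m and (value of joint carousel between -3.2016 and -3.0816 rad or value of joint carousel between -2.1544 and -2.0344 rad or value of joint carousel between -1.1072 and -0.9872 rad or value of joint carousel between -0.06 and 0.06 rad or value of joint carousel between 0.9872 and 1.1072 rad or value of joint carousel between 2.0344 and 2.1544 rad or value of joint carousel between 3.0816 and 3.2016 rad) and velocity of joint carousel between -0.05 and 0.05 rad/s), for 0.3 s.
2. the pointer lines up with the set mark, the specimen still below the indenter (all of step 1 and y of pointer_tip in the frame of mark_tip between -0.002 and 0.002 m), for 0.3 s.
At the end, for the whole second after the job is handed in: The square specimen is below the indenter (centres within 11 mm horizontally, play included), the carousel at rest within 0.06 rad of a click; the pointer is within 2 mm of the mark along the console's y; all six specimens stand upright at their stations (all of step 2 and height (world z) of spec_square between 0.058 and 0.067 m and angle between each of spec_square, spec_work, spec_low, spec_high, spec_slim, spec_hex's own z axis and vertical below 0.15 rad and horizontal distance between spec_square and carousel_hub between 0.045 and 0.065 m and height (world z) of spec_work between 0.058 and 0.067 m and horizontal distance between spec_work and carousel_hub between 0.045 and 0.065 m and height (world z) of spec_low between 0.058 and 0.067 m and horizontal distance between spec_low and carousel_hub between 0.045 and 0.065 m and height (world z) of spec_high between 0.058 and 0.067 m and horizontal distance between spec_high and carousel_hub between 0.045 and 0.065 m and height (world z) of spec_slim between 0.058 and 0.067 m and horizontal distance between spec_slim and carousel_hub between 0.045 and 0.065 m and height (world z) of spec_hex between 0.058 and 0.067 m and horizontal distance between spec_hex and carousel_hub between 0.045 and 0.065 m); the robot touches nothing.
It fails at once if a specimen is touched by the robot (over 2 N) (contact force between any of the fingers, the arm and spec_square above 2 N or contact force between any of the fingers, the arm and spec_work above 2 N or contact force between any of the fingers, the arm and spec_low above 2 N or contact force between any of the fingers, the arm and spec_high above 2 N or contact force between any of the fingers, the arm and spec_slim above 2 N or contact force between any of the fingers, the arm and spec_hex above 2 N).
It fails at once if the pointer or the mark is pushed by the robot (over 2 N) (contact force between any of the fingers, the arm and pointer above 2 N or contact force between any of the fingers, the arm and mark above 2 N).
It fails at once if a bystander is moved by more than 20 mm (distance of any of bottle, jar, beaker, dish, wrench, tweezers from where it was at the start of the episode above 0.02 m).
It also fails if it takes over 72 s, if anything falls off the work surface, if the arm or the gripper's body presses on something with over 40 N, if the wrist force passes 120 N, or if a joint passes its speed limit or range.

ROBOT

A 7-joint arm with a two-finger parallel gripper is mounted at the origin on the work surface. World frame = base frame: x ahead of the robot, y to its left, z up, the work surface at z = 0. Lengths are in m, angles in rad, forces in N, time in s.
With the tool pointing down it reaches from about 0.425 to 0.875 m from the base axis. Payload 4.7 kg.
Tool frame: the origin (TCP) lies midway between the tips of the shut fingers; the grasp point (between the pads) lies 19 mm behind it; z points along the fingers, y is the line along which they close (so a half turn about z gives the same grasp; the last joint's range is limited). The gripper opens to 87 mm and grips with 3 to 60 N. Pads are 19 mm wide; open, the fingers measure 117 mm over their backs; the gripper's body (75 mm by 190 mm) begins 51 mm behind the grasp point.
Start: joints at [-1.33, 0.321, -0.07, 1.45, 0.023, 1.371, -0.057], TCP at [0.146, 0.633, 0.223] pointing down, gripper open.
Joint ranges: [-2.86, 2.86], [-0.3, 2.09], [-1.38, 1.24], [0.06, 2.45], [-1.56, 4.7], [0.09, 2.05], [-2.69, 2.69]. Speed limits (rad/s): [2.57, 2.57, 3.14, 3.14, 3.14, 3.14, 3.14].

INTERFACE

Orientations are given as a rotation vector (axis times angle).
In Python, from bench import ctrl, get_image, calibration gives the robot as it stands.
- The arm moves only by the tool apply_moves, never from a script. Its arguments are lists of equal length, an entry for each row: "dp": the shift along the tool's x, y, z in m, a list of three; "twist": the turn, a rotation vector about the tool's x, y, z in rad, a list of three; "fingers": the closure, from 0 (fully open) to 1 (shut). In form: {"dp": [[dx, dy, dz], ...], "twist": [[ax, ay, az], ...], "fingers": [fingers, ...]}. A call has 1 to 10 rows; each row shifts and turns the commanded pose from where the row before left it, along the tool's axes as they then stand; what a row does not reach is not made up. A row lasts 1/10 s, in which the tool goes at most 50 mm and 8.59 degrees, less where a joint would pass 70% of its speed; a pose out of reach is approached as far as the arm can. A call is refused whole if a number of a shift passes 0.05 or a number of a turn 0.15, either way. A call with a gripper value outside its range is refused whole. The fingers move at their own pace and stop on an object; "newtons" is the grip in N (left out, the last holds). Time passes only in rows, so rows that do not move let the fingers close. It gives the time, the measured TCP pose, the force, the opening and the grip force at its end, in the units of the state.
- ctrl.get_state(): the state, without advancing time (a new reading comes with each control period).
- get_image(name): name is "scene" or "top" or "wrist"; returns the picture (384x512x3 uint8, red, green, blue); there is no depth.
- calibration(name): a dict with "fx", "fy", "cx", "cy" (pixels), "k1" (the pictures are not rectified: a ray, as slopes to the right and down, at radius r is drawn at 1 + k1 r^2 times it, then the intrinsics apply), "eye" and "attitude" of the camera in the world; the wrist camera has in their place "hand_eye" (4x4, takes a point from camera to tool coordinates, whose origin is the TCP and whose axes are the flange's). Camera axes: x right, y up, looking along -z (the intrinsics and any distortion apply to the point x, -y, -z); pixel columns grow to the right and rows downward; lengths in m; the calibration is good to about 2 mm. A picture is of the moment at which its call begins: read the wrist's pose just before it. calibration takes no time and is no camera call.
- ctrl.close_job(): hands the job in; it is judged then, once.
The state is a dict: "time": time; "joint_positions": joint angles; "qd": joint speeds; "joint_torque": joint torques, N m; "position": TCP position; "tool_rot": TCP orientation; "ft_force": force on the tool from outside, world axes, zero at the start; "torque": the same for the moment, N m; "grip_width": opening from 0.0 (shut) to 1.0 (fully open); "grip_force": force on a finger pad.
Only numpy, scipy, OpenCV 4.12 (cv2) and the standard library are available. Lean on these libraries where they do the work, as an engineer would, in place of code of your own. Each camera call takes 0.05 s, during which the arm holds its last target. There are 200 camera calls.

## Working session

There is one attempt and no reset: what is moved stays moved. The work goes in short steps, Python scripts to look and compute and a tool call to move; the robot and the scene stay as the last step left them, time stands still between calls to the robot, and variables do not carry over. Pictures are saved under pics/ and viewed, at most 10 in all, crops included, and the job is handed in when it is done.

Besides the shell and the picture viewer there is one more tool, called after "Request:" as name(argument=value, ...) on one line, values as JSON. apply_moves: Moves the arm, as the interface text tells. Its arguments: {"type":"object","properties":{"dp":{"type":"array"},"twist":{"type":"array"},"fingers":{"type":"array"},"newtons":{"type":"number"}},"required":["dp","twist","fingers"]}

```bash
mkdir -p pics; ls; cat > h.py <<'E'
import numpy as np, cv2
from bench import ctrl, get_image, calibration
from scipy.spatial.transform import Rotation as R
def save(n,f):
    im=get_image(n); cv2.imwrite('pics/'+f,im[:,:,::-1]); return im
E
python3 - <<'E'
from h import *
s=ctrl.get_state(); print(s)
for n in("scene","top","wrist"): print(n,calibration(n))
a=save("scene","s0.png");b=save("top","t0.png")
E
```

```text
pics
{'time': 0.0, 'joint_positions': array([-1.32988269,  0.32183231, -0.07007533,  1.4516772 ,  0.0225798 ,
        1.37079207, -0.05690111]), 'qd': array([ 0.00013975, -0.00039665,  0.00190944, -0.00040157,  0.00088382,
        0.00159831,  0.00043861]), 'joint_torque': array([ 9.50611093e-05, -4.91298795e+01, -4.03780835e-01, -3.12517798e+01,
       -6.37466437e-02,  4.38224024e-02,  1.80315692e-04]), 'position': array([0.14609074, 0.63280076, 0.22145428]), 'tool_rot': array([-3.55473397e-01, -3.12127809e+00,  3.01176028e-03]), 'ft_force': array([ 0.20831221,  0.09514563, -0.29433065]), 'torque': array([ 0.01533962, -0.03835255,  0.03584241]), 'grip_force': 0.0, 'grip_width': 1.001644763385226}
scene {'fx': 352.7210761956658, 'fy': 352.7210761956658, 'cx': 259.9415213717345, 'cy': 194.69129515212728, 'k1': -0.09646289317112838, 'eye': array([ 0.89067928, -0.48282092,  0.79600824]), 'attitude': array([0.64610402, 0.22161641, 0.58545107])}
top {'fx': 413.5122698672235, 'fy': 413.5122698672235, 'cx': 256.2699295354932, 'cy': 189.1940474939817, 'k1': 0.045819763222526025, 'eye': array([ 0.4006612 , -0.0852076 ,  1.29767076]), 'attitude': array([ 0.12941954, -0.11572337, -1.56287813])}
wrist {'fx': 278.24751659588264, 'fy': 278.24751659588264, 'cx': 253.28563300951168, 'cy': 196.58366682264165, 'k1': -0.037609014300272595, 'hand_eye': array([[ 1.31376916e-03,  9.51832612e-01,  3.06615318e-01,
         8.44362193e-02],
       [ 9.99998609e-01, -1.56556080e-03,  5.75263139e-04,
        -1.18960757e-04],
       [ 1.02757914e-03,  3.06614136e-01, -9.51833344e-01,
        -1.62394305e-01],
       [ 0.00000000e+00,  0.00000000e+00,  0.00000000e+00,
         1.00000000e+00]])}
```

View pics/t0.png

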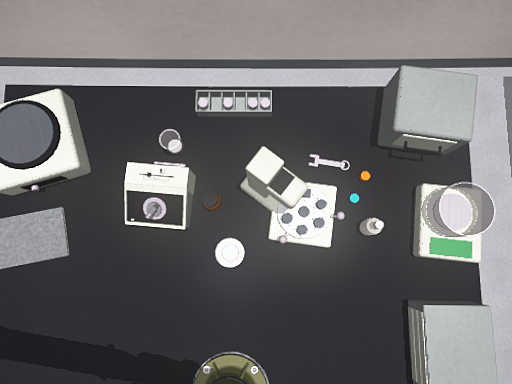

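View pics/s0.png

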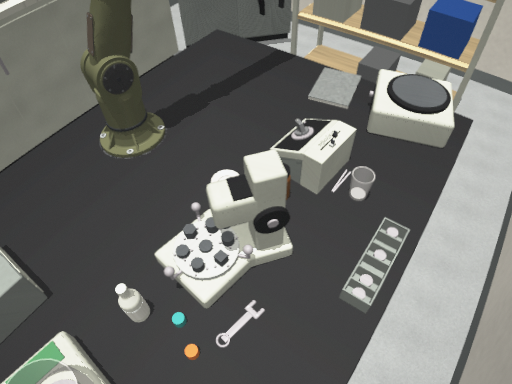

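The top view shows the tester base around (303,214), with balls at about (340,215) and (283,239). The console is at about (157,195), with its knob at (153,208). In the scene view the block at (221,257) looks square. Next: project the features and take an enlarged crop of each.

```bash
cat >> h.py <<'E'
def K(c): return np.array([[c['fx'],0,c['cx']],[0,c['fy'],c['cy']],[0,0,1.]])
def cam(n,st=None):
    c=calibration(n)
    if 'eye' in c: return c,R.from_rotvec(c['attitude']).as_matrix(),np.array(c['eye'])
    T=c['hand_eye']; Rt=R.from_rotvec(st['tool_rot']).as_matrix()
    return c,Rt@T[:3,:3],st['position']+Rt@T[:3,3]
def ray(n,uv,st=None):
    c,A,e=cam(n,st)
    d=np.array([c['k1'],0,0,0,0])
    p=cv2.undistortPoints(np.array(uv,float).reshape(-1,1,2),K(c),d,None,None,None)[:,0]
    # exact: drawn = r(1+k1 r^2)
    v=np.c_[p[:,0],-p[:,1],-np.ones(len(p))]@A.T
    return e,v
def onz(n,uv,z,st=None):
    e,v=ray(n,uv,st); return e+v*((z-e[2])/v[:,2])[:,None]
def proj(n,P,st=None):
    c,A,e=cam(n,st); q=(np.atleast_2d(P)-e)@A; x=q[:,0]/-q[:,2]; y=-q[:,1]/-q[:,2]
    f=1+c['k1']*(x*x+y*y); return np.c_[c['fx']*x*f+c['cx'],c['fy']*y*f+c['cy']]
E
python3 - <<'E'
from h import *
t=cv2.imread('pics/t0.png');s=cv2.imread('pics/s0.png')
print(onz("top",[[340,215],[283,239]],.09).round(4)); 
print("scene balls",onz("scene",[[197,208],[170,271],[248,250]],.09).round(4))
a=cv2.resize(t[140:260,235:355],None,fx=4.5,fy=4.5,interpolation=cv2.INTER_CUBIC)
b=cv2.resize(s[190:295,150:300],None,fx=4,fy=4,interpolation=cv2.INTER_CUBIC)
cv2.imwrite('pics/c_s.png',b);
g=cv2.resize(t[150:240,110:210],None,fx=4,fy=4,interpolation=cv2.INTER_CUBIC)
h=np.zeros((540,540+0,3),np.uint8)
cv2.imwrite('pics/c_t.png',a);cv2.imwrite('pics/c_c.png',g)
E
```

```text
[[ 0.5155 -0.3188  0.09  ]
 [ 0.445  -0.1524  0.09  ]]
scene balls [[ 0.4517 -0.1537  0.09  ]
 [ 0.5173 -0.319   0.09  ]
 [ 0.6276 -0.1771  0.09  ]]
```

View pics/c_s.png

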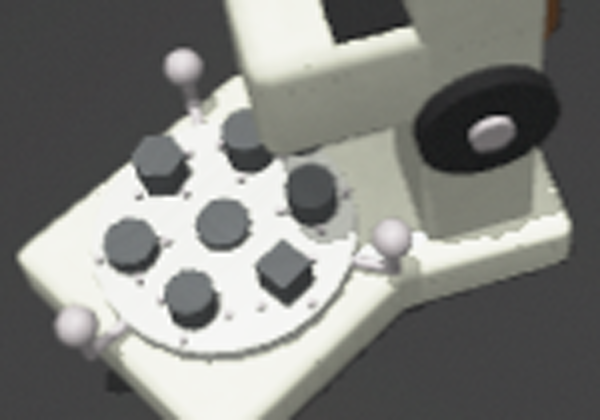

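View pics/c_t.png

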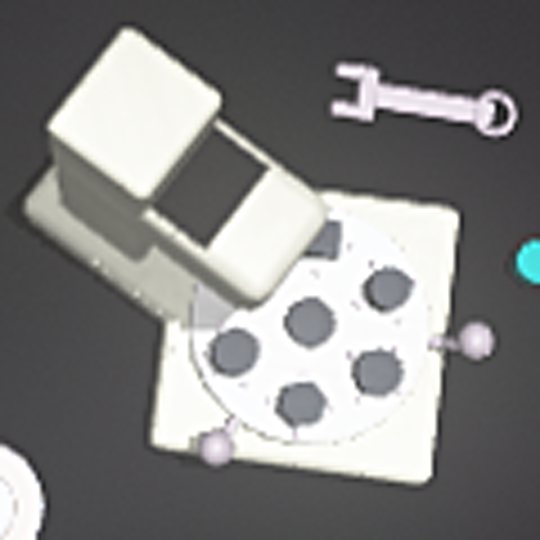

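The scene crop shows seven dark tops. On the ring: hex (160,165), square (285,270) and rounds (247,138), (312,192), (130,245), (190,298). The boss is at (222,224). The only four-sided top is at crop (285,270), which is full-image pixel (221,257); in the top view it is half under the head at (307,193). The turquoise and orange look-alikes lie on the bench. Now to check the geometry.

```bash
cat >> h.py <<'E'
def plan(p1,st=None,n=None,ang=0):
    "print rows from commanded-ish pose to world p1 with fixed orientation"
    st=st or ctrl.get_state(); M=R.from_rotvec(st['tool_rot']).as_matrix()
    d=M.T@(np.array(p1)-st['position']); print('tool dp',d.round(4),'rows',np.ceil(abs(d).max()/.045), 'x ax',M[:,0].round(3),'y',M[:,1].round(3),'z',M[:,2].round(3),'pos',st['position'].round(4),'t',round(st['time'],2),'F',st['ft_force'].round(1),'j',st['joint_positions'].round(2),'gw',round(st['grip_width'],3))
E
python3 - <<'E'
from h import *
C=np.array([.531,-.2165]); 
q=onz("scene",[[221.2,256],[190,231],[182.5,252],[197.5,263],[228,237],[211.7,223.5]],.087)
for p in q: d=p[:2]-C; print(p.round(3),np.hypot(*d).round(3),np.degrees(np.arctan2(d[1],d[0])).round(1))
print('console top corners',onz("top",[[126,165],[193,167]],.13).round(3),'front',onz("top",[[125,222],[187,227]],.075).round(3))
print('knob',onz("top",[[152,208]],.13).round(3),'jar',onz("top",[[211,200]],.11).round(3),'bottle',onz("top",[[371,227]],.1).round(3),'dish',onz("top",[[229,252]],.01).round(3))
M=R.from_rotvec(ctrl.get_state()['tool_rot']).as_matrix()
p=ctrl.get_state()['position']
for w in [[.42,.38,.36],[.42,.2,.36],[.53,.06,.36],[.4477,-.1526,.36]]:
    print(w,(M.T@(np.array(w)-p)).round(4)); p=np.array(w)
E
```

```text
[ 0.586 -0.223  0.087] 0.055 -6.9
[ 0.482 -0.214  0.087] 0.05 176.6
[ 0.506 -0.266  0.087] 0.056 -116.7
[ 0.553 -0.268  0.087] 0.056 -66.7
[ 0.567 -0.175  0.087] 0.055 49.4
[ 0.511 -0.167  0.087] 0.053 112.4
console top corners [[0.654 0.301 0.13 ]
 [0.649 0.108 0.13 ]] front [[0.494 0.313 0.075]
 [0.479 0.13  0.075]]
knob [[0.529 0.221 0.13 ]] jar [[0.555 0.057 0.11 ]] bottle [[ 0.481 -0.404  0.1  ]] dish [[0.407 0.009 0.01 ]]
[0.42, 0.38, 0.36] [-0.3237 -0.185  -0.1381]
[0.42, 0.2, 0.36] [-0.0405 -0.1754  0.0003]
[0.53, 0.06, 0.36] [-0.1387 -0.1117  0.0002]
[0.4477, -0.1526, 0.36] [ 0.0324 -0.2257  0.0004]
```

View pics/c_c.png

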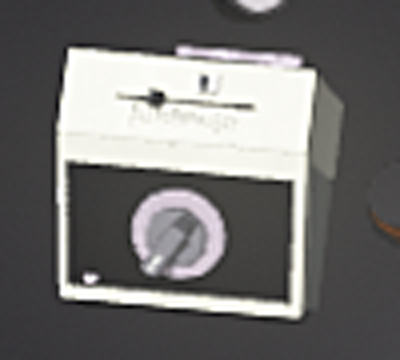

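The ring angles fit at 60° steps with a 55 mm radius. The square is at −7°, the working station at 52°, so the carousel must turn +60°. In the console crop the pointer foot is at (157,98), the mark foot at (210,85) and the knob centre at (177,233).

Next I go up and over the console for a wrist view.

Request:
apply_moves(dp=[[-0.036,-0.0205,-0.0155],[-0.036,-0.0205,-0.0155],[-0.036,-0.0205,-0.0155],[-0.036,-0.0205,-0.0155],[-0.036,-0.0205,-0.0155],[-0.036,-0.0205,-0.0155],[-0.036,-0.0205,-0.0155],[-0.036,-0.0205,-0.0155],[-0.036,-0.0205,-0.0155]], twist=[[0,0,0],[0,0,0],[0,0,0],[0,0,0],[0,0,0],[0,0,0],[0,0,0],[0,0,0],[0,0,0]], fingers=[0,0,0,0,0,0,0,0,0])

```text
time: 1.0
position: [0.4213, 0.3792, 0.3624]
tool_rot: [-0.355, -3.121, 0.0]
ft_force: [0.9, -0.4, 0.5]
grip_width: 0.996
grip_force: 0.0
```

Request:
apply_moves(dp=[[-0.008,-0.035,0],[-0.008,-0.035,0],[-0.008,-0.035,0],[-0.008,-0.035,0],[-0.008,-0.035,0],[0,0,0],[0,0,0]], twist=[[0,0,0],[0,0,0],[0,0,0],[0,0,0],[0,0,0],[0,0,0],[0,0,0]], fingers=[0,0,0,0,0,0,0])

```text
time: 1.7
position: [0.42, 0.2007, 0.3621]
tool_rot: [-0.358, -3.121, -0.002]
ft_force: [-0.8, 0.4, -0.4]
grip_width: 0.997
grip_force: 0.0
```

```bash
python3 - <<'E'
from h import *
import pickle
s=ctrl.get_state(); im=save("wrist","w1.png"); pickle.dump(s,open('w1.pkl','wb'))
plan([.53,.06,.36],s)
pts=np.array([[.529,.221,.12],[.654,.301,.13],[.649,.108,.13],[.494,.313,.075],[.479,.13,.075]])
print(proj("wrist",pts,s).round(0))
E
```

```text
tool dp [-0.139  -0.1121  0.002 ] rows 4.0 x ax [-0.974  0.226  0.   ] y [0.226 0.974 0.001] z [ 0.     0.001 -1.   ] pos [0.42   0.2007 0.3621] t 1.7 F [-0.8  0.4 -0.4] j [-0.81 -0.12  0.28  1.65  0.03  1.6   0.81] gw 0.997
[[281. 230.]
 [343. 289.]
 [231. 308.]
 [328. 189.]
 [221. 204.]]
```

View pics/w1.png

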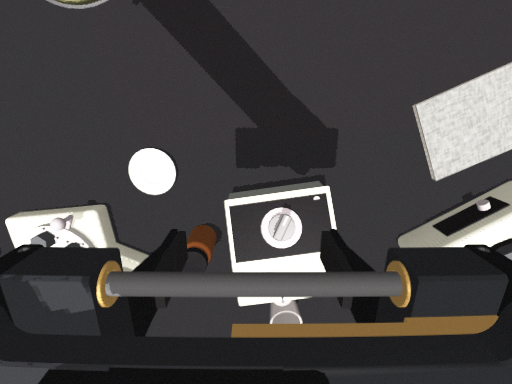

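The console is seen as predicted: its knob is at (281,228), against a predicted (281,230). The dish, jar and tester lie to the left. On to the carousel's ball0 at about (0.448, −0.153).

Request:
apply_moves(dp=[[-0.0206,-0.0338,0],[-0.0206,-0.0338,0],[-0.0206,-0.0338,0],[-0.0206,-0.0338,0],[-0.004,-0.0337,0],[-0.004,-0.0337,0],[-0.004,-0.0337,0],[-0.004,-0.0337,0],[-0.004,-0.0337,0],[-0.004,-0.0337,0]], twist=[[0,0,0],[0,0,0],[0,0,0],[0,0,0],[0,0,0],[0,0,0],[0,0,0],[0,0,0],[0,0,0],[0,0,0]], fingers=[0.3,0.3,0.3,0.3,0.3,0.3,0.3,0.3,0.3,0.3])

```text
time: 2.75
position: [0.4483, -0.1513, 0.3619]
tool_rot: [-0.351, -3.122, 0.001]
ft_force: [0.3, -0.2, -0.3]
grip_width: 0.699
grip_force: 0.0
```

Request:
apply_moves(dp=[[0,0,0],[0,0,0],[0,0,0.03],[0,0,0.03],[0,0,0.03],[0,0,0],[0,0,0]], twist=[[0,0,0.1],[0,0,0.1],[0,0,0.1],[0,0,0],[0,0,0],[0,0,0],[0,0,0]], fingers=[0.3,0.3,0.3,0.3,0.3,0.3,0.3])

```text
time: 3.45
position: [0.4483, -0.1506, 0.2724]
tool_rot: [-0.815, -3.033, 0.001]
ft_force: [1.5, -0.4, 1.0]
grip_width: 0.697
grip_force: 0.0
```

```bash
python3 - <<'E'
from h import *
s=ctrl.get_state(); im=save("wrist","w2.png"); plan([.4477,-.1526,.073],s)
print(proj("wrist",[[.4477,-.1526,.09],[.516,-.319,.09],[.531,-.2165,.073]],s).round(0))
b=get_image("top")[:,:,::-1]
# ball detection (pinkish bright) near A, in wrist
g=cv2.cvtColor(im,cv2.COLOR_RGB2HSV); 
E
```

```text
tool dp [-0.0005 -0.0019  0.1994] rows 5.0 x ax [-0.865  0.501  0.   ] y [ 0.501  0.865 -0.001] z [-0.001 -0.001 -1.   ] pos [ 0.4483 -0.1506  0.2724] t 3.45 F [ 1.5 -0.4  1. ] j [-0.49 -0.14  0.7   1.81  0.09  1.43  1.24] gw 0.697
[[252. 177.]
 [176. 273.]
 [243. 244.]]
```

View pics/w2.png

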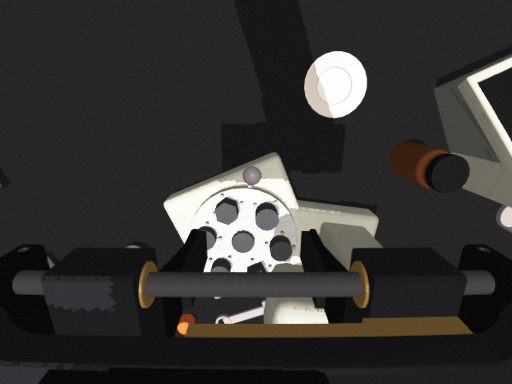

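The ball handle is at (252,176), as predicted at (252,177); the boss is at (243,242) and the square is half behind the gripper bar at (258,268). Descend and cage the ball.

Request:
apply_moves(dp=[[0,-0.001,0.04],[0,-0.001,0.04],[0,0,0.04],[0,0,0.04],[0,0,0.03],[0,0,0.01],[0,0,0],[0,0,0],[0,0,0],[0,0,0]], twist=[[0,0,0],[0,0,0],[0,0,0],[0,0,0],[0,0,0],[0,0,0],[0,0,0],[0,0,0],[0,0,0],[0,0,0]], fingers=[0.3,0.3,0.3,0.3,0.3,0.3,0.62,0.62,0.62,0.62], newtons=5)

```text
time: 4.55
position: [0.4481, -0.1533, 0.0735]
tool_rot: [0.817, 3.031, 0.002]
ft_force: [0.1, 1.3, 0.2]
grip_width: 0.431
grip_force: 0.0
```

```bash
cat > arc.py <<'E'
from h import *
s=ctrl.get_state(); C=np.array([.531,-.2165]); p=s['position'][:2]-C
print('r',np.hypot(*p),'ang',np.degrees(np.arctan2(p[1],p[0])))
M=R.from_rotvec(s['tool_rot']).as_matrix(); print('xang',np.degrees(np.arctan2(M[1,0],M[0,0])))
plan(s['position'],s)
import sys
N=int(sys.argv[1]);end=float(sys.argv[2]);turn=np.radians(float(sys.argv[3]))/N
a0=np.arctan2(p[1],p[0]); q=s['position'].copy(); M0=M
for i in range(N):
    a=a0+(np.radians(end)-a0)*(i+1)/N; w=np.r_[C+.105*np.array([np.cos(a),np.sin(a)]),.0735]
    print((M0.T@(w-q)).round(4), -turn); q=w; M0=R.from_euler('z',turn).as_matrix()@M0
E
python3 arc.py 20 203 36
```

```text
r 0.10421307519147045 ang 142.6572696363616
xang 149.82819166619046
tool dp [0. 0. 0.] rows 0.0 x ax [-0.865  0.503 -0.002] y [0.503 0.865 0.002] z [ 0.003  0.    -1.   ] pos [ 0.4481 -0.1533  0.0735] t 4.55 F [0.1 1.3 0.2] j [-0.46  0.08  0.77  2.08 -0.07  1.    1.39] gw 0.431
[ 0.0013 -0.0054  0.    ] -0.031415926535897934
[ 0.0004 -0.0055 -0.    ] -0.031415926535897934
[ 0.0003 -0.0055 -0.    ] -0.031415926535897934
[ 0.0002 -0.0055 -0.    ] -0.031415926535897934
[ 0.0001 -0.0055 -0.    ] -0.031415926535897934
[-0.     -0.0055 -0.    ] -0.031415926535897934
[-0.0002 -0.0055 -0.    ] -0.031415926535897934
[-0.0003 -0.0055 -0.    ] -0.031415926535897934
[-0.0004 -0.0055 -0.    ] -0.031415926535897934
[-0.0005 -0.0055 -0.    ] -0.031415926535897934
[-0.0006 -0.0055 -0.    ] -0.031415926535897934
[-0.0007 -0.0055 -0.    ] -0.031415926535897934
[-0.0009 -0.0055 -0.    ] -0.031415926535897934
[-0.001  -0.0054 -0.    ] -0.031415926535897934
[-0.0011 -0.0054 -0.    ] -0.031415926535897934
[-0.0012 -0.0054 -0.    ] -0.031415926535897934
[-0.0013 -0.0054 -0.    ] -0.031415926535897934
[-0.0014 -0.0053 -0.    ] -0.031415926535897934
[-0.0015 -0.0053 -0.    ] -0.031415926535897934
[-0.0017 -0.0053 -0.    ] -0.031415926535897934
```

Request:
apply_moves(dp=[[0.0013,-0.0054,0],[0.0004,-0.0055,0],[0.0003,-0.0055,0],[0.0002,-0.0055,0],[0.0001,-0.0055,0],[0,-0.0055,0],[-0.0002,-0.0055,0],[-0.0003,-0.0055,0],[-0.0004,-0.0055,0],[-0.0005,-0.0055,0]], twist=[[0,0,-0.0314],[0,0,-0.0314],[0,0,-0.0314],[0,0,-0.0314],[0,0,-0.0314],[0,0,-0.0314],[0,0,-0.0314],[0,0,-0.0314],[0,0,-0.0314],[0,0,-0.0314]], fingers=[0.62,0.62,0.62,0.62,0.62,0.62,0.62,0.62,0.62,0.62])

```text
time: 5.55
position: [0.4255, -0.2018, 0.0725]
tool_rot: [-0.33, -3.124, -0.004]
ft_force: [-1.2, 2.4, 0.0]
grip_width: 0.38
grip_force: 1.0
```

```bash
python3 arc.py 12 206 18
```

```text
r 0.10654705690504168 ang 172.07408752074699
xang 167.93705283803803
tool dp [0. 0. 0.] rows 0.0 x ax [-0.978  0.209  0.001] y [0.209 0.978 0.003] z [-0.     0.003 -1.   ] pos [ 0.4255 -0.2018  0.0725] t 5.55 F [-1.2  2.4  0. ] j [-0.38  0.08  0.8   2.08 -0.07  1.01  1.82] gw 0.38
[-0.002  -0.005  -0.0011] -0.02617993877991494
[-0.0006 -0.0051 -0.    ] -0.02617993877991494
[-0.0007 -0.0051 -0.    ] -0.02617993877991494
[-0.0009 -0.0051 -0.    ] -0.02617993877991494
[-0.001  -0.0051 -0.    ] -0.02617993877991494
[-0.0011 -0.0051 -0.    ] -0.02617993877991494
[-0.0012 -0.005  -0.    ] -0.02617993877991494
[-0.0013 -0.005  -0.    ] -0.02617993877991494
[-0.0014 -0.005  -0.    ] -0.02617993877991494
[-0.0016 -0.0049 -0.    ] -0.02617993877991494
[-0.0017 -0.0049 -0.    ] -0.02617993877991494
[-0.0018 -0.0049 -0.    ] -0.02617993877991494
```

Request:
apply_moves(dp=[[-0.002,-0.005,-0.001],[-0.0006,-0.0051,0],[-0.0007,-0.0051,0],[-0.0009,-0.0051,0],[-0.001,-0.0051,0],[-0.0011,-0.0051,0],[-0.0012,-0.005,0],[-0.0013,-0.005,0],[-0.0014,-0.005,0],[-0.0016,-0.0049,0]], twist=[[0,0,-0.026],[0,0,-0.026],[0,0,-0.026],[0,0,-0.026],[0,0,-0.026],[0,0,-0.026],[0,0,-0.026],[0,0,-0.026],[0,0,-0.026],[0,0,-0.026]], fingers=[0.62,0.62,0.62,0.62,0.62,0.62,0.62,0.62,0.62,0.62])

```text
time: 6.55
position: [0.4332, -0.2545, 0.0739]
tool_rot: [-0.076, 3.139, 0.0]
ft_force: [0.1, 0.7, 0.3]
grip_width: 0.382
grip_force: 0.0
```

```bash
python3 arc.py 2 202 0; python3 - <<'E'
from h import *
im=get_image("scene"); t=get_image("top")
a=cv2.resize(im[180:300,140:300],None,fx=4,fy=4,interpolation=cv2.INTER_CUBIC)
cv2.imwrite('pics/c2.png',a[:,:,::-1])
E
```

```text
r 0.10494974735044539 ang -158.74958956198736
xang -177.22967960425805
tool dp [0. 0. 0.] rows 0.0 x ax [-0.999 -0.048 -0.002] y [-0.048  0.999 -0.   ] z [ 0.002  0.    -1.   ] pos [ 0.4332 -0.2545  0.0739] t 6.55 F [0.1 0.7 0.3] j [-0.27  0.17  0.81  2.01 -0.15  1.02  2.23] gw 0.382
[-0.1989  0.0672  0.0008] -0.0
[ 0.1985 -0.0685 -0.0003] -0.0
```

View pics/c2.png

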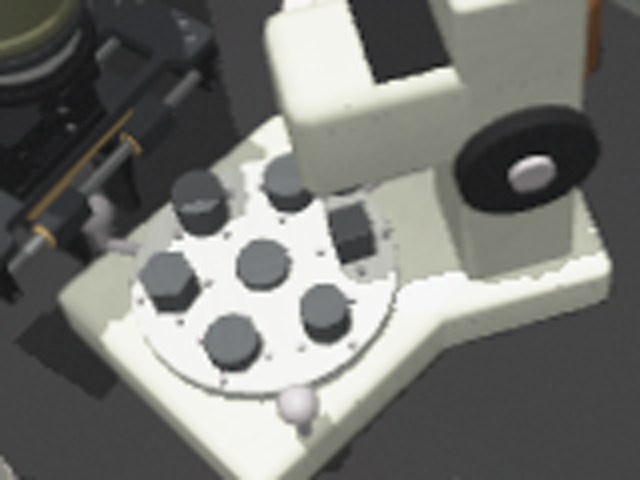

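The square is now at crop (352,233), under the head. The TCP angle is 201° and there is no force, so the ball is loose in the cage. Open, lift and verify.

Request:
apply_moves(dp=[[0,0,0],[0,0,0],[0,0,0],[0,0,-0.015],[0,0,-0.03],[0,0,-0.045],[0,0,-0.045],[0,0,-0.045],[0,0,-0.045],[0,0,-0.045]], twist=[[0,0,0],[0,0,0],[0,0,0],[0,0,0],[0,0,0],[0,0,0],[0,0,0],[0,0,0],[0,0,0],[0,0,0]], fingers=[0.3,0.3,0.3,0.3,0.3,0.3,0.3,0.3,0.3,0.3])

```text
time: 7.65
position: [0.432, -0.254, 0.3451]
tool_rot: [-0.074, 3.14, 0.001]
ft_force: [0.6, -0.4, 0.8]
grip_width: 0.7
grip_force: 0.0
```

```bash
python3 - <<'E'
from h import *
s=ctrl.get_state(); plan([.45,0.05,.35],s)
im=save("scene","s2.png"); C=np.array([.531,-.2165])
def balls(a,n):
    hsv=cv2.cvtColor(a,cv2.COLOR_RGB2HSV).astype(int); b=a.astype(int)
    # steel pinkish: b>=g slightly, white tester: yellowish (r>b)
    m=((b[...,2]-b[...,1]>6)&(b[...,1]>90)).astype(np.uint8)
    k,l,st,c=cv2.connectedComponentsWithStats(m)
    for i in range(1,k):
        if 15<st[i,4]<300:
            p=onz(n,[c[i]],.09)[0]; d=p[:2]-C
            if abs(np.hypot(*d)-.105)<.012: print(n,c[i].round(1),st[i,4],p.round(4),np.hypot(*d).round(4),np.degrees(np.arctan2(d[1],d[0])).round(1))
a0=cv2.imread('pics/s0.png')[:,:,::-1];t0=cv2.imread('pics/t0.png')[:,:,::-1]
balls(a0,"scene");balls(t0,"top");print('now');balls(im,"scene");t=save("top","t2.png");balls(t,"top")
print('square top',onz("scene",[[140+350/4,180+214/4]],.089))
E
```

```text
tool dp [-0.0323  0.3029 -0.0047] rows 7.0 x ax [-0.999 -0.047 -0.001] y [-0.047  0.999  0.001] z [ 0.001  0.001 -1.   ] pos [ 0.432  -0.254   0.3451] t 7.65 F [ 0.6 -0.4  0.8] j [-0.35 -0.08  0.79  1.63  0.05  1.57  2.06] gw 0.7
top [340.4 215.3] 46 [ 0.5146 -0.32    0.09  ] 0.1048 -99.0
top [283.2 238.4] 49 [ 0.4468 -0.153   0.09  ] 0.1055 143.0
now
top [324.9 183.4] 54 [ 0.6089 -0.2768  0.09  ] 0.0985 -37.8
top [269.5 206.1] 42 [ 0.5406 -0.1133  0.09  ] 0.1036 84.7
square top [[ 0.56091067 -0.16847666  0.089     ]]
```

Ball1 moved from −99° to −38°, which matches +60°, and the square stands about 6 mm from the indenter's axis (measuring error and play included). Now the console.

Request:
apply_moves(dp=[[-0.004,0.038,-0.002],[-0.004,0.038,-0.002],[-0.004,0.038,-0.002],[-0.004,0.038,-0.002],[-0.004,0.038,-0.002],[-0.004,0.038,-0.002],[-0.004,0.038,-0.002],[-0.004,0.038,-0.002]], twist=[[0,0,0],[0,0,0],[0,0,0],[0,0,0],[0,0,0],[0,0,0],[0,0,0],[0,0,0]], fingers=[0.3,0.3,0.3,0.3,0.3,0.3,0.3,0.3])

```text
time: 8.55
position: [0.4497, 0.0525, 0.3585]
tool_rot: [0.074, -3.14, -0.0]
ft_force: [0.1, -0.5, -0.8]
grip_width: 0.7
grip_force: 0.0
```

Request:
apply_moves(dp=[[-0.0314,0.0286,0.008],[-0.0314,0.0286,0.008],[-0.0314,0.0286,0.008],[-0.0314,0.0286,0.008],[-0.0314,0.0286,0.008],[0,0,0],[0,0,0],[0,0,0]], twist=[[0,0,0],[0,0,0],[0,0,0],[0,0,0],[0,0,0],[0,0,0],[0,0,0],[0,0,0]], fingers=[0,0,0,0,0,0,0,0])

```text
time: 9.35
position: [0.5999, 0.2, 0.3192]
tool_rot: [0.072, -3.141, 0.001]
ft_force: [0.3, -0.2, -0.7]
grip_width: 1.004
grip_force: 0.0
```

```bash
python3 - <<'E'
from h import *
import pickle
s=ctrl.get_state(); im=save("wrist","w3.png"); pickle.dump(s,open('w3.pkl','wb')); plan(s['position'],s)
print(proj("wrist",[[.529,.221,.12],[.64,.25,.15],[.65,.2,.15]],s).round(0))
a=cv2.resize(im[60:260,140:400],None,fx=3,fy=3,interpolation=cv2.INTER_CUBIC)
cv2.imwrite('pics/c3.png',a[:,:,::-1]) 
E
```

```text
tool dp [0. 0. 0.] rows 0.0 x ax [-0.999 -0.046  0.   ] y [-0.046  0.999 -0.001] z [ 0.    -0.001 -1.   ] pos [0.5999 0.2    0.3192] t 9.35 F [ 0.3 -0.2 -0.7] j [-0.63  0.26  0.34  1.35 -0.09  1.54  1.32] gw 1.004
[[273. 120.]
 [291. 212.]
 [252. 217.]]
```

View pics/c3.png

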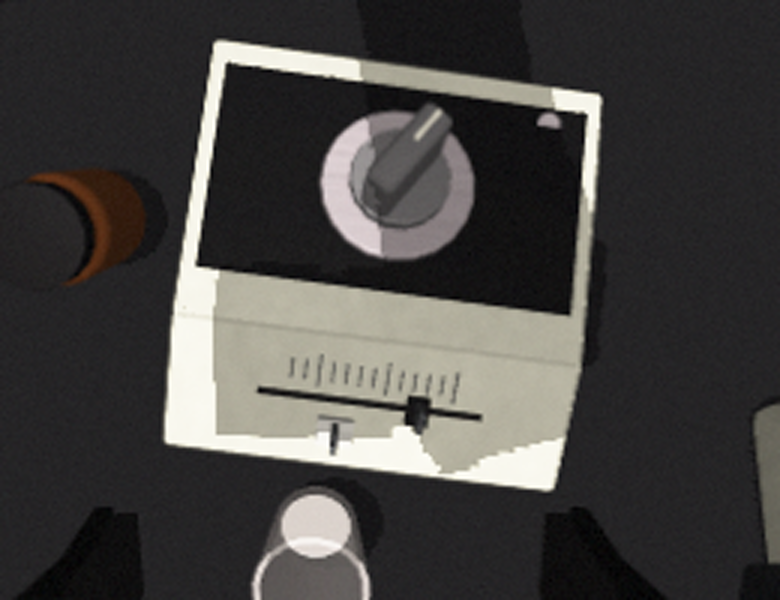

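The view is clear, with right = +y. In crop pixels:
- Pointer foot at (418,410).
- Mark at (334,428).
- Knob foot centre at (397,185).
- Bar top edges (430,102)–(367,180) and (453,120)–(395,195).
- Console front corners (215,41) and (601,95).
- Console rear corners (165,441) and (553,490).

```bash
cat > con.py <<'E'
from h import *
import pickle
s=pickle.load(open('w3.pkl','rb'))
f=lambda L:np.array(L,float)/3+[139.67,59.67]
fr=onz("wrist",f([[215,41],[601,95]]),.075,s);cr=onz("wrist",f([[178,314],[582,364]]),.13,s);bk=onz("wrist",f([[165,441],[553,490]]),.13,s)
for n,e in(('front',fr),('crease',cr),('back',bk)):
    d=e[1]-e[0]; print(n,e.round(4).tolist(),np.hypot(*d[:2]).round(4),'yaw',np.degrees(np.arctan2(-d[0],d[1])).round(2))
yaw=np.mean([np.arctan2(-(e[1]-e[0])[0],(e[1]-e[0])[1]) for e in(fr,cr,bk)])
ex=np.array([np.cos(yaw),np.sin(yaw),0]);ey=np.array([-np.sin(yaw),np.cos(yaw),0])
O=np.mean([fr.mean(0)+.085*ex,cr.mean(0)-.033*ex,bk.mean(0)-.093*ex],0);O[2]=0
print('yaw',np.degrees(yaw),'O',O, [((e.mean(0)-O)@ex).round(4) for e in(fr,cr,bk)],[((e.mean(0)-O)@ey).round(4) for e in(fr,cr,bk)])
t=np.radians(25); nz=-np.sin(t)*ex+np.cos(t)*np.array([0,0,1]); up=np.cos(t)*ex+np.sin(t)*np.array([0,0,1])
P0=O+.033*ex+np.array([0,0,.13])
def onp(uv,h):
    e,v=ray("wrist",uv,s); q=P0+h*nz; return e+v*(((q-e)@nz)/(v@nz))[:,None]
def loc(p): return np.c_[(p-O)@ex,(p-O)@ey,p[:,2]].round(4)
if __name__=='__main__':
    print('pointer/mark foot',loc(onz("wrist",f([[418,410],[335,427]]),.133,s)),'tips',loc(onz("wrist",f([[420,432],[333,455]]),.155,s)))
    b=onp(f([[430,102],[453,120],[395,195],[367,180]]),.044); print('bar',loc(b),'centre',loc(b.mean(0)[None]))
    d=(b[0]-b[3]+b[1]-b[2]); print('bar len/wid',np.linalg.norm(b[0]-b[3]),np.linalg.norm(b[1]-b[2]),np.linalg.norm(b[0]-b[1]),'angle in panel (from upslope to +y)',np.degrees(np.arctan2(d@ey,d@up)))
    print('foot ctr',loc(onp(f([[397,185]]),.006)))
E
python3 con.py
```

```text
front [[0.4739, 0.1365, 0.075], [0.4883, 0.3137, 0.075]] 0.1779 yaw -4.63
crease [[0.5885, 0.1291, 0.13], [0.6022, 0.3047, 0.13]] 0.1761 yaw -4.46
back [[0.6466, 0.1226, 0.13], [0.662, 0.2995, 0.13]] 0.1776 yaw -4.98
yaw -4.691468862541558 O [0.56329513 0.21880412 0.        ] [np.float64(-0.0825), np.float64(0.0321), np.float64(0.0913)] [np.float64(-0.0004), np.float64(0.0007), np.float64(-0.0003)]
pointer/mark foot [[ 0.0609  0.0207  0.133 ]
 [ 0.0734 -0.0144  0.133 ]] tips [[ 0.0635  0.0201  0.155 ]
 [ 0.0783 -0.0144  0.155 ]]
bar [[-0.0657  0.0056  0.1325]
 [-0.0601  0.0154  0.1351]
 [-0.0293 -0.004   0.1495]
 [-0.0334 -0.0154  0.1476]] centre [[-0.0471  0.0004  0.1412]]
bar len/wid 0.04136970331030057 0.039120038230526136 0.011588547099674499 angle in panel (from upslope to +y) 149.8301497534641
foot ctr [[-0.0315 -0.0008  0.1065]]
```

The console yaw is −4.7° with its origin at (0.563, 0.219). The pointer is +20.5 mm and the mark −14.4 mm in y, so the turn is about 35 mm / 16 = 2.2 rad clockwise. The bar lies at 150° (or −30°) in the panel. Sizes agree: bar 40 × 12 mm, console 178 mm wide. Plan the approach.

```bash
cat > kn.py <<'E'
from con import *
axis=O-.027*ex+np.array([0,0,.102])
a=np.radians(149.8); tx=np.cos(a)*up+np.sin(a)*ey; tz=-nz; Rt=np.c_[tx,np.cross(tz,tx),tz]
def go(h,rot=True):
    st=ctrl.get_state(); M=R.from_rotvec(st['tool_rot']).as_matrix(); w=axis+h*nz
    rv=R.from_matrix(M.T@Rt).as_rotvec()
    print('target',w.round(4),'rotvec(tool)',rv.round(4),'deg',np.degrees(np.linalg.norm(rv)),'dp before rot',(M.T@(w-st['position'])).round(4),'dp after rot',(Rt.T@(w-st['position'])).round(4),'pos',st['position'].round(4),'F',st['ft_force'].round(1),'j',st['joint_positions'].round(2),'gw',round(st['grip_width'],3),st['time'])
E
python3 -c "
from kn import *
go(.12)" | tail -1
```

```text
target [0.4858 0.2252 0.2108] rotvec(tool) [-0.0876 -0.4343  0.6439] deg 44.781558261848815 dp before rot [0.113  0.0305 0.1091] dp after rot [ 0.1387 -0.0622  0.05  ] pos [0.6    0.1998 0.32  ] F [ 0.2 -0.1  0.3] j [-0.63  0.26  0.34  1.35 -0.09  1.54  1.32] gw 1.001 9.4
```

Request:
apply_moves(dp=[[0.0282,0.0076,0.0273],[0.0282,0.0076,0.0273],[0.0282,0.0076,0.0273],[0.0282,0.0076,0.0273],[0,0,0]], twist=[[0,0,0],[0,0,0],[0,0,0],[0,0,0],[0,0,0]], fingers=[0.35,0.35,0.35,0.35,0.35])

```text
time: 9.9
position: [0.4792, 0.2255, 0.2061]
tool_rot: [0.079, -3.132, 0.002]
ft_force: [-0.2, -0.0, 0.3]
grip_width: 0.679
grip_force: 0.0
```

Request:
apply_moves(dp=[[0,0,0],[0,0,0],[0,0,0],[0,0,0],[0,0,0],[0,0,0],[0,0,0],[0,0,0],[0,0,0]], twist=[[-0.0125,-0.062,0.092],[-0.0125,-0.062,0.092],[-0.0125,-0.062,0.092],[-0.0125,-0.062,0.092],[-0.0125,-0.062,0.092],[-0.0125,-0.062,0.092],[-0.0125,-0.062,0.092],[0,0,0],[0,0,0]], fingers=[0.35,0.35,0.35,0.35,0.35,0.35,0.35,0.35,0.35])

```text
time: 10.8
position: [0.4866, 0.2258, 0.2113]
tool_rot: [0.81, 2.59, 0.134]
ft_force: [0.7, -0.2, 0.3]
grip_width: 0.646
grip_force: 0.0
```

```bash
python3 -c "
from kn import *
go(.02)
s2=ctrl.get_state(); im=save('wrist','w4.png')
print(proj('wrist',[axis+.044*nz+.02*Rt[:,0],axis+.044*nz-.02*Rt[:,0],axis+.044*nz,axis],s2).round(1))
cv2.imwrite('pics/c4.png',cv2.resize(im[40:290,130:380],None,fx=2.2,fy=2.2)[:,:,::-1])" | tail -5
```

```text
target [0.5282 0.2223 0.1201] rotvec(tool) [ 0.0012 -0.0015  0.0024] deg 0.17752898085516206 dp before rot [ 0.0005 -0.0005  0.1002] dp after rot [ 0.0006 -0.0004  0.1002] pos [0.4866 0.2258 0.2113] F [ 0.7 -0.2  0.3] j [-0.79 -0.17  0.09  2.07  0.39  0.96  0.09] gw 0.646 10.8
[[252.7 182.6]
 [252.5 224.2]
 [252.6 203.9]
 [252.7 190.2]]
```

View pics/c4.png

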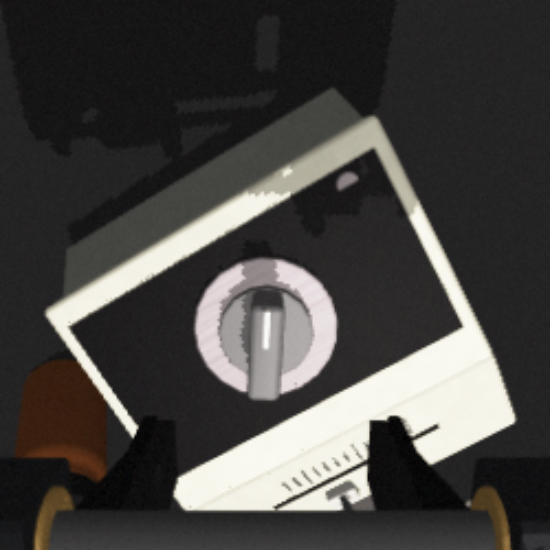

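The bar is centred between the fingers and aligned within about 1 mm and 2° (bar at crop x≈266, expected 270). Descend and grip.

Request:
apply_moves(dp=[[0,-0.001,0.025],[0,0,0.025],[0,0,0.025],[0,0,0.015],[0,0,0.01],[0,0,0],[0,0,0],[0,0,0],[0,0,0],[0,0,0]], twist=[[0,0,0],[0,0,0],[0,0,0],[0,0,0],[0,0,0],[0,0,0],[0,0,0],[0,0,0],[0,0,0],[0,0,0]], fingers=[0.35,0.35,0.35,0.35,0.35,0.35,1,1,1,1], newtons=25)

```text
time: 11.85
position: [0.5277, 0.2224, 0.1197]
tool_rot: [0.811, 2.59, 0.134]
ft_force: [-0.1, 0.0, -0.2]
grip_width: 0.37
grip_force: 0.0
```

Request:
apply_moves(dp=[[0,0,0],[0,0,0],[0,0,0],[0,0,0]], twist=[[0,0,0],[0,0,0],[0,0,0],[0,0,0]], fingers=[1,1,1,1])

```text
time: 12.25
position: [0.5268, 0.2207, 0.1186]
tool_rot: [0.813, 2.591, 0.129]
ft_force: [-3.7, -3.4, 3.3]
grip_width: 0.161
grip_force: 25.0
```

```bash
python3 -c "
from kn import *
go(.02); print(ctrl.get_state()['torque'].round(2),ctrl.get_state()['grip_force'])" | tail -2
```

```text
target [0.5282 0.2223 0.1201] rotvec(tool) [-0.0034 -0.0015  0.0011] deg 0.21895135470302937 dp before rot [-0.0006  0.0023 -0.0009] dp after rot [-0.0006  0.0023 -0.0009] pos [0.5268 0.2207 0.1186] F [-3.7 -3.4  3.3] j [-0.76 -0.01  0.14  2.12  0.42  0.74  0.07] gw 0.161 12.25
[-0.66  1.04 -0.29] 25.000292491167784
```

Gripped at 14 mm, which matches the bar. Re-centre by 2 mm, then turn clockwise (+z of the tool).

Request:
apply_moves(dp=[[0,-0.002,0],[0,0,0],[0,0,0],[0,0,0],[0,0,0],[0,0,0],[0,0,0],[0,0,0],[0,0,0],[0,0,0]], twist=[[0,0,0],[0,0,0.1],[0,0,0.1],[0,0,0.1],[0,0,0.1],[0,0,0.1],[0,0,0.1],[0,0,0.1],[0,0,0.1],[0,0,0.1]], fingers=[1,1,1,1,1,1,1,1,1,1])

```text
time: 13.25
position: [0.5251, 0.2197, 0.1178]
tool_rot: [1.905, 2.022, 0.379]
ft_force: [-6.7, -2.2, 3.9]
grip_width: 0.157
grip_force: 25.0
```

Request:
apply_moves(dp=[[0,0,0],[0,0,0],[0,0,0],[0,0,0],[0,0,0],[0,0,0],[0,0,0],[0,0,0],[0,0,0],[0,0,0]], twist=[[0,0,0.1],[0,0,0.1],[0,0,0.1],[0,0,0.1],[0,0,0.1],[0,0,0.1],[0,0,0.1],[0,0,0.1],[0,0,0.1],[0,0,0]], fingers=[1,1,1,1,1,1,1,1,1,1])

```text
time: 14.25
position: [0.5235, 0.2205, 0.117]
tool_rot: [2.707, 1.039, 0.57]
ft_force: [-12.0, -0.2, 4.8]
grip_width: 0.159
grip_force: 25.0
```

```bash
python3 -c "
from kn import *
go(.02); st=ctrl.get_state(); print(st['torque'].round(2),st['grip_force'])
im=save('wrist','w5.png')
# expected pixels of pointer and mark in this view
P=lambda x,y,z:O+x*ex+y*ey+np.array([0,0,z])
print(proj('wrist',[P(.061,-.0083,.13),P(.061,-.0083,.155),P(.075,-.0145,.13),P(.075,-.0145,.155)],st).round(1))
print(proj('scene',[P(.061,-.0083,.13),P(.061,-.0083,.155),P(.075,-.0145,.13),P(.075,-.0145,.155)]).round(1))
" | tail -10
```

```text
target [0.5274 0.2229 0.1201] rotvec(tool) [-7.4000e-03  4.0000e-04 -1.7997e+00] deg 103.1159551084376 dp before rot [ 0.0052  0.0015 -0.0013] dp after rot [-0.0027  0.0047 -0.0012] pos [0.5235 0.2205 0.117 ] F [-12.   -0.2   4.8] j [-0.75 -0.01  0.13  2.12  0.42  0.74 -1.73] gw 0.159 14.25
[-0.2   2.39 -0.21] 25.00212792539969
[[360.2 142.5]
 [387.6 135.2]
 [376.7 135.6]
 [405.6 127.7]]
[[328.8 140.9]
 [330.  134. ]
 [331.8 144.3]
 [333.1 137.5]]
```

The picture allowance is used up, so from here I measure by masks. Tool turn so far is 1.80 rad with no slip seen; 0.39 rad remains. After turning, release and retreat along the knob's axis.

Request:
apply_moves(dp=[[0,0,0],[0,0,0],[0,0,0],[0,0,0],[0,0,0],[0,0,0]], twist=[[0,0,0.1],[0,0,0.1],[0,0,0.1],[0,0,0.09],[0,0,0],[0,0,0]], fingers=[1,1,1,1,1,1])

```text
time: 14.9
position: [0.5231, 0.2213, 0.1169]
tool_rot: [2.924, 0.51, 0.627]
ft_force: [-12.4, 1.0, 4.0]
grip_width: 0.162
grip_force: 25.0
```

```bash
cat > pm.py <<'E'
from kn import *
P=lambda x,y,z:O+x*ex+y*ey+np.array([0,0,z])
def rect(n,im,st=None,z=.131,m=2000):
    "resample ridge plane (console x .045..-.1, y -.05...05) at 0.5 mm"
    X,Y=np.meshgrid(np.arange(.040,.100,.0005),np.arange(-.06,.06,.0005),indexing='ij')
    W=O+X[...,None]*ex+Y[...,None]*ey+np.array([0,0,z]); uv=proj(n,W.reshape(-1,3),st).reshape(X.shape+(2,)).astype(np.float32)
    return cv2.remap(im,uv[...,0],uv[...,1],cv2.INTER_CUBIC)
def prof(r,x0,x1,step=4):
    g=cv2.cvtColor(r,cv2.COLOR_RGB2GRAY).astype(float); i0,i1=int((x0-.04)/.0005),int((x1-.04)/.0005)
    return g[i0:i1].mean(0)
E
python3 - <<'E' | tail -14
from pm import *
st=ctrl.get_state(); go(.02)
np.set_printoptions(linewidth=250)
im=cv2.imread('pics/w3.png')[:,:,::-1]; r=rect('wrist',im,s); g=cv2.cvtColor(r,cv2.COLOR_RGB2GRAY)
print('before: rows x .046...; cols y -.03...03 (3 mm)')
for x in np.arange(.052,.092,.004):
    i=int((x-.04)/.0005); print(round(x,3),g[i,50:200:4])
E
```

```text
back [[0.6458, 0.1238, 0.13], [0.6613, 0.3006, 0.13]] 0.1775 yaw -5.0
yaw -4.688967392708477 O [0.56254701 0.21993605 0.        ] [np.float64(-0.0825), np.float64(0.0321), np.float64(0.0913)] [np.float64(-0.0004), np.float64(0.0007), np.float64(-0.0003)]
target [0.5272 0.2228 0.1201] rotvec(tool) [-8.2000e-03  6.0000e-04 -2.1873e+00] deg 125.32318757387674 dp before rot [ 0.0053  0.0004 -0.0013] dp after rot [-0.0034  0.0041 -0.0013] pos [0.5231 0.2213 0.1169] F [-12.4   1.    4. ] j [-0.75 -0.01  0.12  2.12  0.42  0.74 -2.12] gw 0.162 14.9
before: rows x .046...; cols y -.03...03 (3 mm)
0.052 [165 173 123 164 177 133 174 176 139 167 175 124 179 177 144 166 174 120 182 177 138 166 178 119 179 177 137 167 179 117 175 180 129 166 178 112 180 179]
0.056 [173 172 175 174 175 137 165 173 177 178 179 175 176 177 179 176 176 175 176 176 111 178 176 175 177 143  75  72  60  69 111 186 175 179 176 124 170 181]
0.06 [105  93 112 114 120 109  96 109 118 121 120 104 109 120 119 122 110 105 119 116 125 115 102 116 119  86  17  25  35  30  42 117 111 105 134 131 130 121]
0.064 [141 141 160 165 152
[... 392 characters left out ...]
 219 251 249 248 223 120  55 156 174 176 177 181 179 178 183]
0.076 [169 173 171 174 174 173 173 171 170 149  47  96 175 174 175 176 176 174 170 169 170 173 183 220 250 247 247 247 247 247 164 177 181 179 179 180 176 179]
0.08 [171 171 169 166 166 214 214 246 247 249  65  95 183 190 203 242 248 248 248 248 248 247 248 248 247 247 247 247 248 249 247 168 181 183 180 177 177 176]
0.084 [248 245 246 246 246 246 245 248 248 255  96 139 246 248 248 246 247 247 247 248 248 247 247 247 247 247 247 247 248 248 249 249 254 204 178 178 176 178]
0.088 [246 245 246 246 245 246 246 247 247 247 202 206 247 247 247 247 247 247 247 247 248 248 247 247 248 247 247 247 248 248 248 249 248 248 249 231 172 176]
```

Request:
apply_moves(dp=[[0,0,0],[0,0,0],[0,0,0],[0,0,-0.02],[0,0,-0.03],[0,0,-0.03],[0,0,-0.03],[0,0,0],[0,0,0]], twist=[[0,0,0],[0,0,0],[0,0,0],[0,0,0],[0,0,0],[0,0,0],[0,0,0],[0,0,0],[0,0,0]], fingers=[0.5,0.5,0.5,0.5,0.5,0.5,0.5,0.5,0.5])

```text
time: 15.8
position: [0.4808, 0.2243, 0.2192]
tool_rot: [2.923, 0.508, 0.638]
ft_force: [-0.3, -0.1, -1.1]
grip_width: 0.5
grip_force: 0.0
```

```bash
python3 - <<'E' | tail -14
from pm import *
np.set_printoptions(linewidth=250)
st=ctrl.get_state(); im=save('wrist','w6.png'); M=R.from_rotvec(st['tool_rot']).as_matrix()
c,A,e=cam('wrist',st); l=e-O; print('cam local',(l@ex).round(3),(l@ey).round(3),l[2].round(3),'ey in tool',(M.T@ey).round(3),'pos',st['position'].round(3),'F',st['ft_force'].round(1),proj('wrist',[P(.061,-.015,.13),P(.075,-.015,.13)],st))
r=rect('wrist',im,st); g=cv2.cvtColor(r,cv2.COLOR_RGB2GRAY)
for x in np.arange(.044,.096,.004):
    i=int((x-.04)/.0005); print(round(x,3),g[i,50:130:2])
E
```

```text
[304.66588939 102.94007989]]
0.044 [243 243 243 244 243 244 244 245 239 196 208 241 245 244 244 244 243 244 244 244 245 246 245 245 246 245 245 246 245 246 246 247 247 247 246 246 246 246 244 184]
0.048 [243 247 227 163 183 241 244 248 226 153 179 245 245 245 239 169 193 245 245 243 226 144 194 248 246 246 242 179 214 246 247 247 228 168 223 244 246 247 243 202]
0.052 [245 248 235 186 176 236 246 248 233 177 181 238 246 250 233 179 182 240 246 249 229 164 179 244 246 249 225 151 181 247 246 244 215 133 191 246 247 242 202 127]
0.056 [243 244 244 244 248 245 244 245 240 197 194 234 245 244 232 163 113  80  85  92  80  87  80  53  83 142 207 241 247 246 245 245 245 245 245 245 245 246 232 144]
0.06 [173 162 172 172 176 184 170 173 163 164 162 147 158 148  78  30  27  29  31  31  29  23  25  22  44 110 174 181 172 185 178 182 170 171 169 159 166 153 141 148]
0.064 [235 227 231 226 223 232 228 237 231 228 229 223 232 211 124  31  30  33  31  36  30  25  27  27  29 153 229 242 230 238 230 235 240 231 237 225 232 230 230 237]
0.068 [242 242 243 243 243 244 243 243 243 244 244 244 249 236 1
[... 410 characters left out ...]
 246 246 245 246 245 246 245]
0.08 [244 243 243 244 243 243 243 243 243 243 242 241 240 241 233 154  57  29  26  59 143 217 235 236 239 243 216 155 190 237 244 244 245 246 246 247 246 246 245 245]
0.084 [242 243 243 244 243 243 243 243 242 243 243 244 246 241 196 112 100  73  36  92 202 243 246 245 246 244 236 237 244 244 244 244 245 245 245 246 246 246 246 247]
0.088 [243 243 244 243 244 243 243 242 242 243 243 243 245 239 191 116  97  74 118 229 246 246 246 246 245 246 245 245 245 245 245 245 245 245 245 245 245 246 245 246]
0.092 [138 136 140 136 141 141 141 139 137 139 141 143 139 129 120 106  98  99 119 141 151 152 168 206 215 214 215 214 215 215 214 214 212 214 213 213 214 214 214 214]
```

Request:
apply_moves(dp=[[-0.01,0.023,0],[-0.01,0.023,0],[0,0,0],[0,0,0]], twist=[[0,0,0],[0,0,0],[0,0,0],[0,0,0]], fingers=[0.5,0.5,0.5,0.5])

```text
time: 16.25
position: [0.4769, 0.1734, 0.2175]
tool_rot: [2.923, 0.506, 0.632]
ft_force: [0.0, 0.7, -0.4]
grip_width: 0.501
grip_force: 0.0
```

```bash
python3 - <<'E' | tail -14
from pm import *
np.set_printoptions(linewidth=250)
st=ctrl.get_state(); im=save('wrist','w7.png'); M=R.from_rotvec(st['tool_rot']).as_matrix()
c,A,e=cam('wrist',st); l=e-O; print('cam local',(l@ex).round(3),(l@ey).round(3),l[2].round(3),'F',st['ft_force'].round(1))
r=rect('wrist',im,st); g=cv2.cvtColor(r,cv2.COLOR_RGB2GRAY).astype(float)
y=-.06+.0005*np.arange(g.shape[1])
for x in np.arange(.056,.096,.003):
    i=int((x-.04)/.0005); p=g[i,60:120]; w=np.clip(1-p/np.percentile(p,80)-.25,0,None); yy=y[60:120]
    m=p<.55*np.percentile(p,80); print(round(x,3),p[::2].astype(int),'dark span',(yy[m].min()*1e3 if m.any() else 0).__round__(1),(yy[m].max()*1e3 if m.any() else 0).__round__(1))
E
```

```text
0.056 [244 245 245 246 197 185 236 245 244 244 204 120 151 109 133 119  76  90  88  80 123 169 239 244 246 245 244 245 245 246] dark span -19.0 -10.0
0.059 [247 247 244 248 241 247 246 242 250 238 188  71  24  21  22  22  20  19  18  22 102 242 251 246 254 242 254 245 251 251] dark span -19.5 -10.0
0.062 [24 14 18 21 12 25  7 27 17 24 25 27 29 30 34 33 32 26 22 29 23 31  7 21 17 11 28  4 26 14] dark span -29.0 -0.5
0.065 [246 245 246 247 244 248 243 247 243 243 197  78  31  31  32  31  28  28  26  28  88 227 249 248 249 246 249 246 248 245] dark span -19.0 -10.0
0.068 [243 243 243 243 244 243 245 244 246 248 199  83  27  31  58  87  80  56  32  20 114 230 250 246 246 246 246 245 244 244] dark span -19.0 -10.0
0.071 [244 243 243 243 243 245 231 154  98  82  81  59  52  57  71  98 104  84  56  54  63  75 114 198 247 245 246 246 245 244] dark span -22.5 -8.0
0.074 [243 243 244 243 243 245 244 241 248 245 247 250 244 228 134 103 102 174 222 241 254 243 246 231 244 246 245 246 246 246] dark span -16.0 -13.5
0.077 [243 243 244 244 244 244 244 246 246 245 246 246 248 194  95 103 103 122 190
[... 265 characters left out ...]
44 243 243 199  94  80  95 198 247 244 243 243 243 244 247 244 244 245 245 245] dark span -16.0 -14.0
0.086 [243 243 242 242 243 242 242 243 243 244 244 246 243 203 122  94 143 225 246 245 245 245 244 245 244 244 244 245 245 245] dark span -16.0 -14.5
0.089 [243 243 242 242 242 243 244 244 244 244 244 245 243 214 131  97 138 225 247 245 245 245 246 245 245 245 245 245 244 245] dark span -16.0 -14.5
0.092 [179 186 213 219 220 217 218 219 219 220 219 222 218 179 121 100 140 203 224 223 224 223 224 223 223 224 220 208 195 199] dark span -16.0 -14.5
0.095 [112 191 207 203 202 202 204 203 203 205 205 203 205 205 203 207 204 203 205 205 204 205 204 204 205 205 207 198 141  89] dark span -30.0 -0.5
```

With the camera straight above them, the pointer (foot −14.6, blade −14.7 mm) and the mark (foot −15.3, blade −15.1 mm) agree within about 0.6 mm. The tolerance is 2 mm. The carousel is at its click and the robot is clear, so I hand in.

```bash
python3 -c "
from h import *
print(ctrl.close_job())"
```

```text
the job is handed in; nothing more can be done
None
```

I handed the job in at about 16 s of the 72 s allowed, and no verdict came back: by my measurements the square specimen is clicked in below the indenter (carousel turned about +60°, block about 6 mm from the indenter's axis), and the pointer is about 0.6 mm from the set mark.

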